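# Load the label-roll stand: set and lock the side plate, thread the spindle

## Robot

A 6-joint arm with a two-finger parallel gripper is mounted at the origin on the work surface. World frame = base frame: x ahead of the robot, y to its left, z up, the work surface at z = 0. Lengths are in m, angles in rad, forces in N, time in s.
With the tool pointing down it reaches from about 0.375 to 0.825 m from the base axis. Payload 5.5 kg.
Tool frame: the origin (TCP) lies on the centre line of the jaws, within the pads' length; the fingertips stand 8 mm ahead of it and the grasp point (between the pads) lies 11 mm behind it; z points along the fingers, y is the line along which they close (so a half turn about z gives the same grasp; the last joint's range is limited). The gripper opens to 85 mm and grips with 20 to 120 N. Pads are 22 mm wide; open, the fingers measure 114 mm over their backs; the gripper's body (76 mm by 85 mm) begins 54 mm behind the grasp point. The pads swing forward as they close: fully open they stand 13 mm farther back than shut.
Start: joints at [1.214, 0.314, -0.047, 1.21, 0, 1.571], TCP at [0.21, 0.562, 0.239] pointing down, gripper open.
Joint ranges: [-2.67, 2.67], [-0.69, 1.73], [-1.03, 1.25], [-2.08, 2.16], [-1.42, 1.45], [-3.14, 3.14]. Speed limits (rad/s): [2.39, 2.39, 3.01, 3.14, 3.14, 3.14].

## Interface

Orientations are given as a unit quaternion [w, x, y, z].
In Python, from plant import robot, viewer gives the robot as it stands.
- The arm moves only by the tool inch_along, called after "Request:" as name(argument=value, ...) on one line, values as JSON. Schema: {"type":"object","properties":{"deltas":{"type":"array","items":{"type":"number"},"minItems":6,"maxItems":60},"finger_gap":{"type":"number"},"only":{"type":"string"},"quiet":{"type":"boolean"},"lines":{"type":"string"}},"required":["deltas"],"additionalProperties":false}. deltas is one flat list of numbers that holds 1 to 10 rows one after another, with no inner brackets; each row has 6 numbers: dx, dy, dz in parts of the range, where 1.0 means 600 mm, then a rotation vector rx, ry, rz in parts of the range, where 1.0 means pi rad; each row is the pose to reach, as a shift and turn from the pose commanded when the call began, along the tool's axes at that moment; what a row does not reach only later rows make up. A row lasts 1/8 s, in which the tool goes at most 0.0625 m and 0.188 rad, less where a joint would pass 70% of its speed; a pose out of reach is approached as far as the arm can. finger_gap is the finger opening in m, set as the call begins (left out keeps the last). The fingers move at their own pace and stop on an object; the grip force is fixed at half the most. Time passes only in rows, so rows that do not move let the fingers close. The tool returns the time, the measured TCP pose, the force, the opening and the grip force at its end. only (a regular expression) keeps the lines of the reply that match it, lines (a string "A,B") keeps lines A to B, and quiet returns only ok. Shift and turn numbers lie between -1 and 1, and a call with a number outside is refused. Input that does not fit is refused with a message, and nothing moves.
- robot.state(): the state, without advancing time (a new reading comes with each control period).
- viewer.camera(name): name is "scene" or "side" or "wrist"; returns (picture, depth): 420x560x3 uint8, red, green, blue; 420x560 float32, m along the optical axis (not along the pixel's ray), 0 where there is no reading.
- viewer.calibration(name): a dict with "fx", "fy", "cx", "cy" (pixels), "R" (3x3) and "t" (3): a world point X has camera coordinates R X + t. Camera axes: x right, y down, z forward; pixel columns grow to the right and rows downward; lengths in m; the calibration is good to about 2 mm. A picture is of the moment at which its call begins: read the wrist's pose just before it. calibration takes no time and is no camera call; for the wrist camera it gives the pose at the moment of the call.
- robot.job_done(): hands the job in; it is judged then, once.
The state is a dict: "time": time; "joint_pos": joint angles; "joint_vel": joint speeds; "effort": joint torques, N m; "ee_pos": TCP position; "tool_rot": TCP orientation; "wrist_force": force on the tool from outside, world axes, zero at the start; "moment": the same for the moment, N m; "width": finger opening in m; "grasp_force": force on a finger pad.
Only numpy, scipy, OpenCV 4.12 (cv2) and the standard library are available. Lean on these libraries where they do the work, as an engineer would, in place of code of your own. Each camera call takes 0.05 s, during which the arm holds its last target. There are 200 camera calls.

## Task

Load the label roll in its stand: swing the clamp lever fully out to release the sliding side plate, slide the plate along its rail until its pointer stands at the long mark of the scale, and swing the lever fully back to lock it there. Then take the knobbed steel spindle from the pipette rest and thread it, tip first, through the bushing of the fixed side plate, on through the core of the standing roll and through the bushing of the sliding plate, until at least 10 mm of its tip shows beyond. Finish while holding the spindle there and do not let go (a colleague will fit the end clip); the roll stays standing in its trough, the plate stays locked at the mark, and the other things on the bench are not knocked about.

Things in the scene. Friction and masses are not known exactly. Their poses are not given: they have to be found in the camera images.
- stand: Label-roll stand, bolted down: grey base plate 130 (x) x 280 (y) x 10 mm. Origin under its centre, on the bench; z up, y along the rail and spindle axis, +x away from the robot. The spindle axis is at x = 0, 56 mm above the bench (all heights are above the bench). Fixed side plate at the -y end, sliding one to +y. The spindle enters from the -y end towards +y; that side is clear.
- fixed_bushing (a point): Centre of the fixed side plate's bushing, 112 mm to -y of the stand's origin, 56 mm high; axes as the stand's. Bore 14 mm, 24 mm long along y (12 mm either side of this point); its -y mouth is a round flange 33 mm across, flared to 22 mm over 6 mm depth. It sits in a block 36 mm wide (x), top 74 mm high.
- slide_bushing (a point): Centre of the sliding plate's bushing, like the fixed one, same height and axes; moves with the plate, at the mark 86 mm to +y of the fixed one. Its block, 36 mm wide (x), 18 mm thick (y -6 to +12 mm of here), 38 to 74 mm high, can be gripped across x from above. Under it the slide block, 70 mm wide (x), y -12 to +52 mm of here, top 34 mm high.
- carriage (a joint): Travel of the sliding plate (m): 0 at the outer (+y) end of the rail, grows as it slides to -y, towards the fixed plate; end stop at 0.098. At 0.090 its pointer is at the long mark. Slides with about 9 N of friction and stays where it is left. Pushing the lever hard against its stop shoves the plate along.
- mark (a point): Long black mark (2.5 x 18 mm, across the slide direction) among short ticks 10 mm apart on top of the base beside the rail, robot's side (a twin on the far side); 54 mm to -x of the spindle axis, 10 mm high. The plate is right when the small black pointer fin at the foot of the slide block, at the y of slide_bushing, is level with it.
- clamp_lever (a joint): Clamp lever on the slide block (rad), turns about an upright axis: 0 locked, arm pointing to the robot (stand's -x); grows as the arm swings towards the stand's +y (clockwise from above) to its stop at 1.2, released. It stays where it is left; about 0.06 N m to turn.
- lever_knob (a point): Middle of the upright round black knob at the end of the lever arm: 18 mm across, from 42 to 66 mm high, this point 55 mm high and 45 mm from the pivot. The arm, 10 mm thick, lies lower, 36 to 51 mm high. The knob can be pinched or pushed from above.
- lever_pivot (a point): Point on the lever's upright axis, 55 mm high; moves with the slide block: 20 mm to -x and 30 mm to +y of slide_bushing. The lever's hub is 20 mm across, its top 50 mm high.
- spindle: Steel spindle: round shank 12 mm thick, 215 mm long, the last 8 mm tapered to a 7 mm tip; ribbed knob 26 mm across, 35 mm long on the tail. 140 g. Origin on the axis, mid-shank; +y points to the tip, -y to the knob. Balances 30 mm to -y of the origin; gripped 50 to 70 mm to -y it reaches through both bushings with the fingers outside.
- spindle_tip (a point): The point of the spindle's tip, on its axis, 107.5 mm to +y of its origin.
- spindle_shoulder (a point): Where the spindle's shank meets its knob, on the axis, 107.5 mm to -y of its origin.
- rest: Blue notched pipette rest, fixed. Origin under it on the bench. Two notched walls along x, 130 mm long, 6 mm thick, 44 mm high, at y -95 and +55 mm; floor 4 mm. Spindle and glass pipette lie along its y, tips to +y, in the outer notches at x +35 and -35 mm, which in which varies; spindle axis 38 mm high, its origin at y 0. Notches are open upwards.
- roll: Paper label roll standing on edge in the stand's trough (two low ridges), axis along its y: 80 mm in diameter, 50 mm wide, open core 38 mm. Origin at the core's centre, 49 mm high, 40 mm to +y of the fixed bushing. Loose, 140 g. 3 mm clear of the fixed plate, 9 mm clear of the sliding bushing when that is at the mark.
- pipette: Glass measuring pipette, 10 mm thick, 265 mm long, in the other outer notch of the rest, 70 mm from the spindle. Origin on its axis. To be left alone.
- spare_roll: Spare label roll lying flat on the bench behind the stand, 80 mm across, 50 mm high, origin under its centre. To be left alone.
- marker: Marker pen lying on the bench, 132 mm long, 15 mm thick, origin under its middle. To be left alone.
- gel_bottle: Clear hand-gel pump bottle, 64 mm across, 173 mm tall, origin under its centre. To be left alone.
Mind the look-alikes: they are no part of the job. What is shaped like the roll but green or red is not meant.

How it is judged:
On the way, in this order (a step that is already met when the one before it is completed fails the run):
1. the clamp lever is swung out, more than 0.9 rad (value of joint clamp_lever above 0.9 rad), for 0.1 s.
2. with the lever out, the sliding plate stands within 4 mm of the mark (value of joint clamp_lever above 0.6 rad and value of joint carriage between 0.086 and 0.094 m), for 0.2 s.
3. the lever is back at its locked end (below 0.15 rad), the plate still within 4 mm of the mark (value of joint clamp_lever below 0.15 rad and value of joint carriage between 0.086 and 0.094 m), for 0.2 s.
4. the spindle's tip has come through the fixed bushing, the plate locked at the mark (all of step 3 and y of spindle_tip in the frame of fixed_bushing above 0.014 m and y of spindle_shoulder in the frame of fixed_bushing below -0.012 m and x of spindle_tip in the frame of fixed_bushing between -0.006 and 0.006 m and z of spindle_tip in the frame of fixed_bushing between -0.006 and 0.006 m), for 0.05 s.
At the end, for the whole second after the job is handed in: Spindle still gripped (over 3 N) and at rest, tip 10 mm or more beyond the sliding bushing, within 6 mm of its axis, knob outside the fixed bushing, aligned within 0.06 rad. Lever below 0.15 rad, plate within 4 mm of the mark. Roll standing in its trough, moved under 20 mm (all of step 3 and y of spindle_tip in the frame of slide_bushing above 0.022 m and x of spindle_tip in the frame of slide_bushing between -0.006 and 0.006 m and z of spindle_tip in the frame of slide_bushing between -0.006 and 0.006 m and y of spindle_shoulder in the frame of fixed_bushing below -0.012 m and angle between the y axis of spindle and the y axis of stand, either way round below 0.06 rad and contact force between the fingers and spindle above 3 N and linear speed of spindle below 0.02 m/s and x of roll in the frame of stand between -0.012 and 0.012 m and z of roll in the frame of stand below 0.058 m and angle between the y axis of roll and the y axis of stand, either way round below 0.15 rad and distance of roll from where it was at the start of the episode below 0.02 m); the arm keeps its last pose, push and grip.
It fails at once if the glass pipette is shifted by more than 30 mm (distance of pipette from where it was at the start of the episode above 0.03 m).
It fails at once if the spare roll is shifted by more than 30 mm (distance of spare_roll from where it was at the start of the episode above 0.03 m).
It fails at once if the marker pen is shifted by more than 30 mm (distance of marker from where it was at the start of the episode above 0.03 m).
It fails at once if the gel bottle is shifted by more than 30 mm (distance of gel_bottle from where it was at the start of the episode above 0.03 m).
It also fails if it takes over 69 s, if anything falls off the work surface, if the arm or the gripper's body presses on something with over 40 N, if the wrist force passes 120 N, or if a joint passes its speed limit or range.

## Working session

There is one attempt and no reset: what is moved stays moved. The work goes in short steps, Python scripts to look and compute and a tool call to move; the robot and the scene stay as the last step left them, time stands still between calls to the robot, and variables do not carry over. Pictures are saved under pics/ and viewed, at most 10 in all, crops included, and the job is handed in when it is done.

```bash
mkdir -p pics; ls; python3 - <<'E'
from plant import robot, viewer
import cv2, numpy as np
print(robot.state())
for n in ("scene","side"):
    im,d=viewer.camera(n); cv2.imwrite(f"pics/{n}0.png",im[:,:,::-1]); np.savez(f"/tmp/{n}0.npz",im=im,d=d)
    c=viewer.calibration(n); print(n,c)
E
```

```text
pics
{'time': 0.0, 'joint_pos': array([ 1.21400346e+00,  3.14204245e-01, -4.80686223e-02,  1.21019975e+00,
        2.96349038e-06,  1.57077204e+00]), 'joint_vel': array([-0.00054913, -0.00118752,  0.00029773, -0.00061876, -0.00114354,
       -0.00037473]), 'effort': array([-1.06018251e-03, -5.39594150e+01,  3.39746547e+01,  1.92977343e-02,
        5.13106869e-06, -5.10487759e-07]), 'ee_pos': array([0.20936634, 0.56168949, 0.23845219]), 'tool_rot': array([-1.50198717e-04,  1.77439675e-01,  9.84131322e-01, -8.24579767e-04]), 'wrist_force': array([-0.37237387,  0.2258952 ,  0.40897486]), 'moment': array([0.01569418, 0.02068373, 0.02408728]), 'grasp_force': 0.0, 'width': 0.08558289988822979}
scene {'fx': 421.58959967900415, 'fy': 421.58959967900415, 'cx': 279.5486265452711, 'cy': 213.17559406746435, 'R': array([[-0.63346189,  0.77348374,  0.02118797],
       [ 0.48065731,  0.41480872, -0.77259451],
       [-0.60637825, -0.47922503, -0.63454613]]), 't': array([ 0.34283737, -0.20699695,  1.41467007])}
side {'fx': 516.2677000672419, 'fy': 516.2677000672419, 'cx': 276.0594486266317, 'cy': 210.47083431810123, 'R': array([[ 0.99751186, -0.06990923,  0.0090987 ],
       [-0.02829168, -0.51517381, -0.85661866],
       [ 0.06457297,  0.85422986, -0.51586983]]), 't': array([-0.5682103 ,  0.07326619,  1.39622596])}
```

View pics/scene0.png

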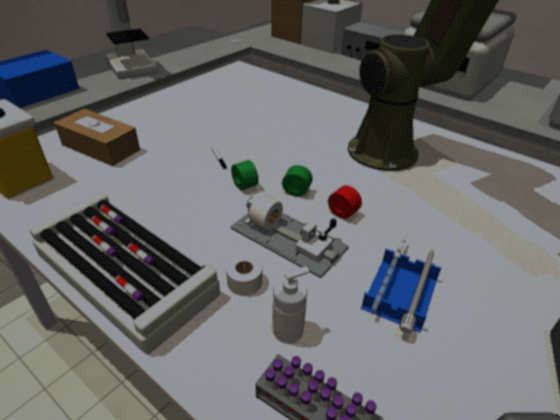

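View pics/side0.png

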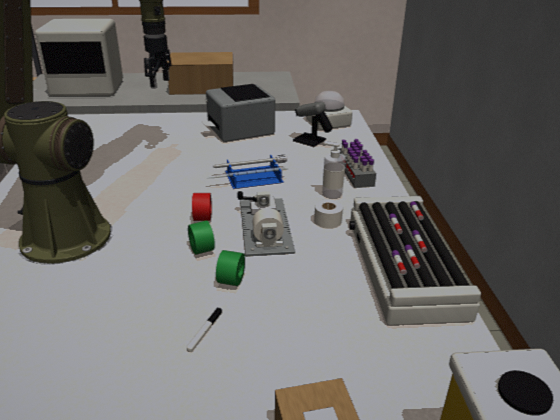

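The scene view shows the stand at about (290,235), with the roll at (265,212) and the black lever knob at (332,224). The rest is at (400,285) with the knobbed spindle on its right (415,310). The side view has the stand at (266,225) and the rest at (253,172).

```bash
cat > h.py <<'E'
import numpy as np, cv2
from plant import robot, viewer
def cloud(d,c):
    v,u=np.indices(d.shape); P=np.stack([(u-c["cx"])/c["fx"]*d,(v-c["cy"])/c["fy"]*d,d],-1)
    return (P-c["t"])@c["R"]      # R^T (P-t)
def ray(c,uv,z):
    r=c["R"].T@np.array([(uv[0]-c["cx"])/c["fx"],(uv[1]-c["cy"])/c["fy"],1]); o=-c["R"].T@c["t"]
    return o+r*(z-o[2])/r[2]
def proj(c,X):
    p=c["R"]@np.asarray(X)+c["t"]; return np.array([c["fx"]*p[0]/p[2]+c["cx"],c["fy"]*p[1]/p[2]+c["cy"]])
E
python3 - <<'E'
from h import *
for n in ("scene","side"):
    z=np.load(f"/tmp/{n}0.npz"); im,d=z["im"],z["d"]; c=viewer.calibration(n); W=cloud(d,c)
    hsv=cv2.cvtColor(im,cv2.COLOR_RGB2HSV)
    roi=np.zeros(d.shape,bool)
    if n=="scene": roi[180:340,200:450]=1
    else: roi[130:270,190:310]=1
    b=roi&(hsv[...,0]>105)&(hsv[...,0]<130)&(hsv[...,1]>150)&(d>0)
    P=W[b]; r=cv2.minAreaRect(P[:,:2].astype(np.float32)); print(n,"blue",b.sum(),P.min(0),P.max(0),r)
    m=roi&(d>0)&(W[...,2]>-.02)&(W[...,2]<.005); print(" bench z",np.median(W[m][:,2]),W[m][:,2].std())
    g=roi&(d>0)&(abs(W[...,2]-.010)<.006)&(hsv[...,2]<150)&(hsv[...,1]<60)
    l,lab,st,_=cv2.connectedComponentsWithStats(g.astype(np.uint8)); 
    for k in range(1,l):
        if st[k,4]>100:
            P=W[lab==k]; print(" grey",st[k],P.mean(0),cv2.minAreaRect(P[:,:2].astype(np.float32)),np.median(hsv[lab==k],0))
    k=roi&(d>0)&(hsv[...,2]<50); l,lab,st,_=cv2.connectedComponentsWithStats(k.astype(np.uint8))
    for i in range(1,l):
        if st[i,4]>8: print(" black",st[i],np.median(W[lab==i],0))
E
```

```text
scene blue 2895 [ 0.43102883  0.2526394  -0.00128358] [0.62800945 0.40668632 0.04591407] ((0.5309426784515381, 0.331191748380661), (0.18257692456245422, 0.12705479562282562), 12.138957977294922)
 bench z -0.0009659045315038623 0.0016785210714796695
 grey [ 230  213  119   65 1912] [0.57061318 0.04861952 0.00905103] ((0.540503978729248, 0.026942767202854156), (0.13269563019275665, 0.28071409463882446), 2.3851428031921387) [70.  8. 94.]
 grey [276 213  28  23 292] [0.50025628 0.00226314 0.00900079] ((0.5014809370040894, 0.002606060355901718), (0.06013571470975876, 0.08588618040084839), 7.542488098144531) [70.  9. 95.]
 grey [227 281  35  15 121] [0.74263348 0.06531784 0.0101154 ] ((0.7398005723953247, 0.06026241183280945), (0.03163596987724304, 0.076078861951828), 41.332122802734375) [20. 35. 73.]
 black [236 180  22  10 140] [ 0.46968013 -0.17999565  0.03274418]
 black [283 180  28  16 325] [ 0.38379655 -0.07295141  0.02844519]
 black [273 209   6   5  19] [ 0.52301531 -0.02683343  0.04811882]
 black [319 219  17  21  87] [0.48678818 0.1140436  0.04787754]
 black [254 224  16  10  48]
[... 881 characters left out ...]
 58 1317] [ 0.53710674 -0.01503153  0.01071529] ((0.5413239002227783, 0.025584012269973755), (0.12990202009677887, 0.28846174478530884), 2.2304422855377197) [ 70.   5. 108.]
 black [214 130  55  12  99] [0.4158265  0.63918492 0.01236468]
 black [293 133  17  12 131] [0.7176143  0.61462581 0.01049794]
 black [238 192  20  10  69] [0.48359296 0.10545682 0.04799984]
 black [190 228   3   8  16] [ 0.34379229 -0.08111383  0.05907716]
 black [272 230   3   5  11] [ 0.55446617 -0.09557693  0.06118761]
 black [253 235   5   7  13] [ 0.50697485 -0.05729762  0.013616  ]
 black [190 240  24  14 102] [ 0.36337705 -0.10927911  0.02315807]
 black [240 254   4  10  26] [ 0.47408424 -0.20665171  0.06584616]
```

```bash
python3 - <<'E'
from h import *
from scipy.spatial.transform import Rotation as R
s=robot.state(); c=viewer.calibration("wrist"); T=R.from_quat(np.roll(s["tool_rot"],-1))
o=-c["R"].T@c["t"]; print("cam in tool",T.inv().apply(o-s["ee_pos"]),"axes",(T.inv().as_matrix()@c["R"].T).round(3).tolist(),c["fx"],c["cx"],c["cy"])
print("tool",T.as_matrix().round(3).tolist())
for n in ("scene","side"):
    z=np.load(f"/tmp/{n}0.npz"); im,d=z["im"],z["d"]; c=viewer.calibration(n); W=cloud(d,c)
    hsv=cv2.cvtColor(im,cv2.COLOR_RGB2HSV); h=hsv[...,0]
    for nm,m in (("red",(h<8)|(h>172)),("green",(h>50)&(h<85))):
        m=m&(hsv[...,1]>150)&(d>0)&(W[...,2]<.12)&(W[...,0]<.6)&(W[...,2]>0); l,lab,st,_=cv2.connectedComponentsWithStats(m.astype(np.uint8))
        for k in range(1,l):
            if st[k,4]>150: P=W[lab==k]; print(n,nm,np.percentile(P,2,axis=0).round(3),np.percentile(P,98,axis=0).round(3))
    # things above rest
    m=(W[...,2]>.02)&(W[...,2]<.07)&(W[...,0]>.4)&(W[...,0]<.68)&(W[...,1]>.2)&(W[...,1]<.44)&(d>0)&(hsv[...,1]<120)
    l,lab,st,_=cv2.connectedComponentsWithStats(m.astype(np.uint8))
    for k in range(1,l):
        if st[k,4]>40:
            P=W[lab==k]; print(n,"rod",st[k],cv2.minAreaRect(P[:,:2].astype(np.float32)),P[:,2].max())
E
```

```text
cam in tool [ 6.46048807e-02 -1.32135973e-04 -1.34629987e-01] axes [[0.0, -0.966, -0.257], [1.0, 0.0, -0.0], [0.0, -0.257, 0.966]] 324.9420139073803 281.3220664979605 211.45889704736615
tool [[-0.937, 0.349, -0.001], [0.349, 0.937, -0.001], [0.0, -0.002, -1.0]]
scene red [0.345 0.048 0.012] [0.39  0.117 0.079]
scene green [ 0.432 -0.239  0.019] [ 0.48  -0.17   0.079]
scene green [ 0.348 -0.098  0.012] [ 0.402 -0.039  0.079]
scene rod [372 240  33  71 348] ((0.5143417716026306, 0.292218416929245), (0.23466356098651886, 0.01918702945113182), 12.796915054321289) 0.043688551376796544
scene rod [399 254  35  80 658] ((0.5170407295227051, 0.3646041750907898), (0.2379836142063141, 0.027775054797530174), 11.521538734436035) 0.05234118044501145
side red [0.34  0.036 0.019] [0.388 0.083 0.081]
side green [ 0.34  -0.125  0.017] [ 0.4   -0.066  0.081]
side green [ 0.416 -0.256  0.02 ] [ 0.475 -0.2    0.081]
side rod [218 154  70  15 300] ((0.5157997608184814, 0.36496734619140625), (0.2353462278842926, 0.05374417454004288), 14.910968780517578) 0.055304216183725094
side rod [217 164  62  14 171] ((0.5029206871986389, 0.2870570421218872), (0.2058716118335724, 0.040174953639507294), 20.600805282592773) 0.046032585678593224
```

The rows are not in the units I measure in: shifts go in shares of 600 mm and turns go in shares of pi rad. I convert before sending: -0.394 m / 0.6 = -0.6567, -0.312 m / 0.6 = -0.52, -0.396 rad / 3.1416 = -0.1261.

Request:
inch_along(deltas=[-0.3333,-0.26,-0.0667,0,0,-0.0637,-0.6567,-0.52,-0.0667,0,0,-0.1261,-0.6567,-0.52,-0.0667,0,0,-0.1261,-0.6567,-0.52,-0.0667,0,0,-0.1261,-0.6567,-0.52,-0.0667,0,0,-0.1261,-0.6567,-0.52,-0.0667,0,0,-0.1261,-0.6567,-0.52,-0.0667,0,0,-0.1261,-0.6567,-0.52,-0.0667,0,0,-0.1261,-0.6567,-0.52,-0.0667,0,0,-0.1261,-0.6567,-0.52,-0.0667,0,0,-0.1261], finger_gap=0.04)

```text
time: 1.35
ee_pos: [0.4696, 0.132, 0.2789]
tool_rot: [-0.0, -0.019, 1.0, 0.0]
wrist_force: [0.2, 0.6, 0.1]
width: 0.0403
grasp_force: 0.0
```

Request:
inch_along(deltas=[0,0,0,0,0,0,0,0,0,0,0,0])

```text
time: 1.6
ee_pos: [0.4691, 0.1335, 0.2792]
tool_rot: [-0.0, -0.021, 1.0, 0.0]
wrist_force: [-0.2, -0.5, -0.9]
width: 0.04
grasp_force: 0.0
```

```bash
python3 - <<'E'
from h import *
s=robot.state(); c=viewer.calibration("wrist"); im,d=viewer.camera("wrist"); print(s["time"],s["ee_pos"],s["tool_rot"],s["joint_pos"],abs(s["joint_vel"]).max())
cv2.imwrite("pics/w1.png",im[:,:,::-1]); np.savez("/tmp/w1.npz",im=im,d=d,**c)
E
```

```text
1.6 [0.4690883  0.13348743 0.27917227] [-1.93929708e-04 -2.08257279e-02  9.99783101e-01  5.41315837e-05] [ 2.77104956e-01  8.80351241e-02 -2.35178011e-01  1.24793094e+00
  2.03042540e-04  2.35450452e-01] 0.0043982102604800104
```

View pics/w1.png

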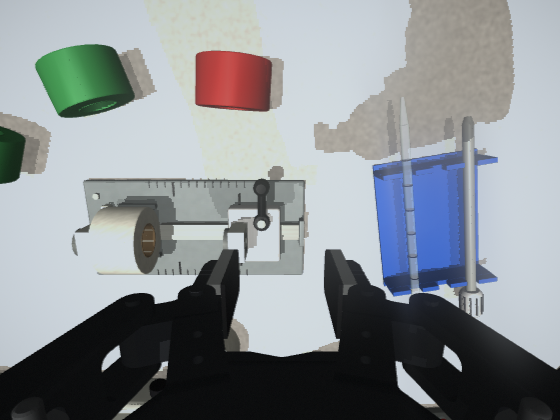

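The wrist view shows the knob at (262,187), the hub at (262,223), the long mark at (173,187), and the pointer near (239,198). The spindle runs from (468,118) to its knob at (471,300).

```bash
python3 - <<'E'
from h import *
z=np.load("/tmp/w1.npz"); im,d=z["im"],z["d"]; c={k:z[k] for k in("fx","fy","cx","cy","R","t")}; W=cloud(d,c); hsv=cv2.cvtColor(im,cv2.COLOR_RGB2HSV)
v,u=np.indices(d.shape); Z=W[...,2]
def rep(n,m):
    l,lab,st,_=cv2.connectedComponentsWithStats(m.astype(np.uint8))
    for k in range(1,l):
        if st[k,4]>25:
            P=W[lab==k]; r=cv2.minAreaRect(P[:,:2].astype(np.float32)); print(n,st[k],"mean",P.mean(0).round(4),"rect",np.round(r[0],4),np.round(r[1],4),round(r[2],2))
roi=lambda a,b,e,f:(u>=a)&(u<b)&(v>=e)&(v<f)&(d>0)
rep("knobtop",roi(240,290,170,240)&(abs(Z-.066)<.004)&(hsv[...,2]<80))
rep("hubtop",roi(240,290,170,240)&(abs(Z-.050)<.004)&(hsv[...,2]<80))
rep("base",roi(75,320,170,285)&(abs(Z-.010)<.005)&(hsv[...,2]<215))
rep("sblock34",roi(200,320,170,285)&(abs(Z-.034)<.005))
rep("top74",roi(75,320,170,285)&(abs(Z-.074)<.004))
rep("black10",roi(75,320,175,225)&(hsv[...,2]<70)&(Z<.03))
s=roi(440,500,100,320)&(Z>.025)&(hsv[...,1]<90); rep("spindle",s)
m=s&(v<285)&(v>125);P=W[m]; 
vx,vy,x0,y0=cv2.fitLine(P[:,:2].astype(np.float32),cv2.DIST_HUBER,0,.001,.001).ravel(); print("line",vx,vy,x0,y0,np.degrees(np.arctan2(vy,vx)),"z",np.percentile(P[:,2],[5,50,95]))
a=np.array([vx,vy]); t=(W[s][:,:2]-[x0,y0])@a; print("extent",t.min(),t.max(),[x0,y0]+a*t.min(),[x0,y0]+a*t.max())
q=np.argsort(t); zz=W[s][q,2]; 
kn=s&(Z>.047); t2=(W[kn][:,:2]-[x0,y0])@a; print("knob along",np.percentile(t2,[1,99]) if kn.any() else None)
# long mark: darkness profile along y for the near-side strip x_stand -54
th=.040; ex=np.array([np.cos(th),np.sin(th)]); ey=np.array([-ex[1],ex[0]]); 
E
```

```text
knobtop [253 181  16  15 173] mean [0.4714 0.1112 0.0649] rect [0.4716 0.1107] [0.0162 0.0157] 46.34
hubtop [254 195  16  36 223] mean [0.5028 0.1118 0.0476] rect [0.5049 0.1097] [0.0418 0.018 ] 9.7
base [  83  180  175   50 5713] mean [ 0.4993 -0.003   0.0099] rect [ 0.5083 -0.0061] [0.0628 0.2199] 2.37
base [ 266  180   39   44 1356] mean [0.4951 0.1421 0.0099] rect [0.4987 0.1393] [0.0556 0.0488] 2.25
base [  98  240  125   35 2017] mean [0.5793 0.0077 0.0099] rect [ 0.582  -0.0252] [0.0505 0.1704] 2.45
base [ 239  240   65   35 1295] mean [0.5814 0.1341 0.0099] rect [0.5759 0.1238] [0.05   0.0863] 2.57
sblock34 [ 228  207   52   55 1791] mean [0.5348 0.1084 0.0338] rect [0.5374 0.1017] [0.0701 0.0629] 2.29
top74 [ 91 216  54  58 604] mean [ 0.5292 -0.0393  0.0742] rect [ 0.5428 -0.0454] [0.0691 0.0503] 4.31
top74 [ 75 231  16  32 395] mean [ 0.5439 -0.0862  0.0737] rect [ 0.5446 -0.087 ] [0.018  0.0376] 85.79
top74 [223 231  22  32 430] mean [0.5341 0.0851 0.0735] rect [0.538  0.0825] [0.0361 0.024 ] 1.21
black10 [119 203  38   5  60] mean [ 0.5079 -0.0469  0.0155] rect [ 0.5075 -0.0463] [0.0454 0.0047] 86.67
black10 [161 223  64   2  75] mean [0.531  0.0168 0.014 ] rect [0.5309 0.0221] [0.0011 0.0798] 2.45
spindle [ 440  116   58  204 3307] mean [0.5047 0.3369 0.0817] rect [0.4856 0.3333] [0.2747 0.1586] 49.07
line 0.97655994 0.21524552 0.492293 0.355756 12.429931 z [0.03340789 0.04245837 0.04455314]
extent -0.10776826427151096 0.1415397276037484 [0.38705083 0.33255938] [0.63051503 0.38622181]
knob along [-0.07446017  0.13881663]
```

To row units: 0.221 m / 0.6 = 0.3683, 0.2 m / 0.6 = 0.3333.

Request:
inch_along(deltas=[-0.0027,-0.0375,0.1,0,0,0,-0.0027,-0.0375,0.2,0,0,0,-0.0027,-0.0375,0.2833,0,0,0,-0.0027,-0.0375,0.3333,0,0,0,-0.0027,-0.0375,0.3683,0,0,0,-0.0027,-0.0375,0.3683,0,0,0], finger_gap=0.034)

```text
time: 2.4
ee_pos: [0.4704, 0.1101, 0.0569]
tool_rot: [-0.002, -0.02, 1.0, -0.0]
wrist_force: [0.1, -0.0, -0.3]
width: 0.0341
grasp_force: 0.0
```

Request:
inch_along(deltas=[0,0,0,0,0,0,0,0,0,0,0,0,0,0,0,0,0,0,0,0,0,0,0,0], finger_gap=0.012)

```text
time: 2.9
ee_pos: [0.4726, 0.1104, 0.0592]
tool_rot: [0.001, -0.02, 1.0, 0.001]
wrist_force: [-4.3, 2.2, 6.5]
width: 0.0147
grasp_force: 59.3
```

```bash
python3 - <<'E'
from h import *
z=np.load("/tmp/w1.npz"); im,d=z["im"],z["d"]; c={k:z[k] for k in("fx","fy","cx","cy","R","t")}; W=cloud(d,c); hsv=cv2.cvtColor(im,cv2.COLOR_RGB2HSV); g=hsv[...,2].astype(np.float32)
v,u=np.indices(d.shape); Z=W[...,2]
th=.0414; ex=np.array([np.cos(th),np.sin(th)]); ey=np.array([-ex[1],ex[0]]); o=np.array([.541,.0265])
S=np.stack([(W[...,:2]-o)@ex,(W[...,:2]-o)@ey],-1)
b=(abs(Z-.010)<.004)&(hsv[...,1]<90)&(abs(S[...,0])<.08)&(abs(S[...,1])<.15)&(hsv[...,2]<220)
for i in (0,1): print("base",i,np.percentile(S[...,i][b],[.2,99.8]))
for xx in (-.060,-.054,-.050,-.048):
    ys=np.arange(-.13,.06,.0005); px=np.array([proj(c,[*(o+xx*ex+y*ey),.010]) for y in ys],np.float32)
    p=cv2.remap(g,px[None,:,0],px[None,:,1],cv2.INTER_LINEAR)[0]; k=p<p.mean()-25; print(xx,p.mean(),[ (round(float(y),4),int(q)) for y,q in zip(ys[k],p[k])][:40])
f=(abs(Z-.074)<.003)&(abs(S[...,0])<.03)&(S[...,1]<-.09)&(S[...,1]>-.15); print("fixed top",f.sum(),[np.percentile(S[...,i][f],[1,99]) for i in (0,1)])
f=(abs(Z-.0735)<.003)&(abs(S[...,0])<.03)&(S[...,1]>.03); print("slide top",f.sum(),[np.percentile(S[...,i][f],[1,99]) for i in (0,1)])
# spindle
a=np.array([.9766,.2152]); n=np.array([-a[1],a[0]]); Q=W[...,:2]-[.4923,.3558]; t,w=Q@a,Q@n
m=(abs(w)<.02)&(Z>.03)&(Z<.06)&(hsv[...,1]<90)&(d>0)
for lo in np.arange(-.12,.16,.02):
    k=m&(t>lo)&(t<lo+.02)
    if k.sum()>8: print(round(lo,2),k.sum(),np.percentile(w[k],[3,50,97]).round(4),np.percentile(Z[k],[50,95]).round(4))
print("ext",np.percentile(t[m],[.1,99.9]))
E
```

```text
base 0 [-0.06534733  0.06360152]
base 1 [-0.13931037  0.13851787]
-0.06 156.40428 [(-0.057, 124), (-0.047, 126), (-0.0285, 119), (-0.028, 94), (-0.0275, 93), (-0.027, 98), (-0.0265, 108), (-0.026, 130), (-0.0175, 130), (-0.008, 126), (-0.0075, 119), (-0.007, 122), (-0.0065, 125), (0.002, 129), (0.0025, 118), (0.003, 119), (0.0035, 121), (0.0125, 122), (0.013, 127), (0.022, 128), (0.0225, 121), (0.023, 127), (0.032, 126), (0.0325, 113), (0.033, 123), (0.042, 121), (0.0425, 106), (0.043, 113), (0.0435, 125), (0.052, 125), (0.0525, 109), (0.053, 115), (0.0535, 129)]
-0.054 162.041 [(-0.0285, 123), (-0.028, 111), (-0.0275, 100), (-0.027, 96), (-0.0265, 110), (-0.026, 125)]
-0.05 160.87929 [(-0.125, 132), (-0.1245, 134), (-0.0285, 127), (-0.028, 107), (-0.0275, 89), (-0.027, 96), (-0.0265, 106), (-0.026, 121),
[... 544 characters left out ...]
79])]
-0.12 76 [-0.0017  0.002   0.0077] [0.0414 0.0436]
-0.1 220 [-0.0024  0.0007  0.0071] [0.043  0.0446]
-0.08 219 [-0.0027  0.001   0.0081] [0.0428 0.0448]
-0.06 270 [-0.0164  0.0008  0.0171] [0.0423 0.0447]
-0.04 197 [-0.0031  0.0002  0.0068] [0.0426 0.0446]
-0.02 185 [-0.0034  0.0001  0.0062] [0.0428 0.0444]
0.0 175 [-0.0037 -0.0002  0.0057] [0.0428 0.0447]
0.02 177 [-0.0036 -0.0002  0.0068] [0.0426 0.0443]
0.04 166 [-0.0037 -0.0001  0.0062] [0.0425 0.0444]
0.06 163 [-0.004  -0.0007  0.0058] [0.0428 0.0446]
0.08 203 [-0.0043  0.001   0.0186] [0.0421 0.0444]
0.1 359 [-0.0109 -0.0025  0.0115] [0.0453 0.0509]
0.12 280 [-0.0117 -0.0032  0.0126] [0.0492 0.0515]
ext [-0.10759058  0.14069632]
```

To row units: 0.009 m / 0.6 = 0.015.

Request:
inch_along(deltas=[0,0,0,0,0,0,0,0,0,0,0,0,0,0,0.015,0,0,0,0,0,0.015,0,0,0], finger_gap=0.034)

```text
time: 3.4
ee_pos: [0.4715, 0.1095, 0.0483]
tool_rot: [-0.001, -0.02, 1.0, -0.0]
wrist_force: [0.1, 0.2, -0.4]
width: 0.0339
grasp_force: 0.0
```

Request:
inch_along(deltas=[0,0,0,0,0,0,0,0,0,0,0,0,0,0,0,0,0,0], finger_gap=0.012)

```text
time: 3.78
ee_pos: [0.4719, 0.1098, 0.0492]
tool_rot: [-0.0, -0.02, 1.0, 0.0]
wrist_force: [-1.9, 0.2, -0.8]
width: 0.0154
grasp_force: 58.5
```

To row units: 0.0411 m / 0.6 = 0.0685, 0.039 m / 0.6 = 0.065, 1.15 rad / 3.1416 = 0.3661.

Request:
inch_along(deltas=[-0.0012,0.0135,0,0,0,0.0573,-0.0048,0.0265,0,0,0,0.1146,-0.0107,0.0385,0,0,0,0.1719,-0.0187,0.0495,0,0,0,0.2292,-0.0283,0.0587,0,0,0,0.2865,-0.0377,0.065,0,0,0,0.3342,-0.0443,0.0685,0,0,0,0.3661,-0.0443,0.0685,0,0,0,0.3661,-0.0443,0.0685,0,0,0,0.3661])

```text
time: 4.9
ee_pos: [0.4973, 0.1521, 0.0493]
tool_rot: [-0.0, 0.527, 0.85, 0.0]
wrist_force: [1.1, 1.5, -2.1]
width: 0.0157
grasp_force: 58.6
```

To row units: -0.0778 m / 0.6 = -0.1297, 0.0071 m / 0.6 = 0.0118, 0.419 rad / 3.1416 = 0.1334.

Request:
inch_along(deltas=[0,0,0,0,0,0,0,0,0,0,0,0,0,0,-0.0833,0,0,0,-0.0333,0.0033,-0.1167,0,0,0.0318,-0.0833,0.0083,-0.1167,0,0,0.0796,-0.1297,0.0118,-0.1167,0,0,0.1334,-0.1297,0.0118,-0.1167,0,0,0.1334,-0.1297,0.0118,-0.1167,0,0,0.1334], finger_gap=0.06)

```text
time: 5.9
ee_pos: [0.5376, 0.0856, 0.1192]
tool_rot: [-0.0, 0.692, 0.722, -0.0]
wrist_force: [0.4, 0.4, -0.0]
width: 0.0598
grasp_force: 0.0
```

```bash
python3 - <<'E'
from h import *
s=robot.state(); c=viewer.calibration("wrist"); im,d=viewer.camera("wrist"); print(s["time"],s["ee_pos"],s["tool_rot"])
cv2.imwrite("pics/w2.png",im[:,:,::-1]); np.savez("/tmp/w2.npz",im=im,d=d,**c)
E
```

```text
5.9 [0.5376346  0.08557972 0.11918129] [-3.10239627e-04  6.91816674e-01  7.22073109e-01 -1.32531431e-04]
```

View pics/w2.png

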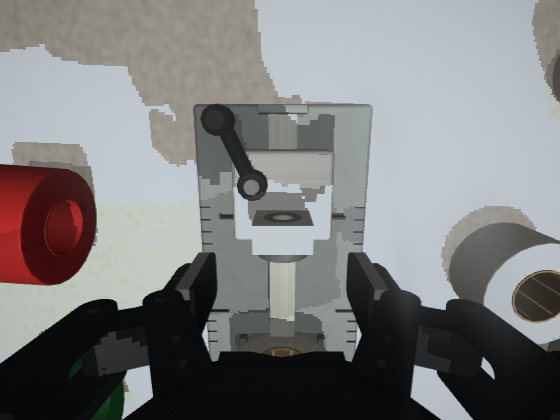

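The view shows the lever swung out (hub (252,185), knob (217,119)) and the fingers straddling the block near (285,245).

To row units: 0.064 m / 0.6 = 0.1067, 0.055 m / 0.6 = 0.0917.

Request:
inch_along(deltas=[0,0,0.05,0,0,0,0,0,0.0917,0,0,0,0,0,0.1067,0,0,0,0,0,0.1067,0,0,0])

```text
time: 6.45
ee_pos: [0.5375, 0.0858, 0.0551]
tool_rot: [-0.0, 0.692, 0.722, -0.0]
wrist_force: [0.0, 0.2, -0.5]
width: 0.0599
grasp_force: 0.0
```

Request:
inch_along(deltas=[0,0,0,0,0,0,0,0,0,0,0,0,0,0,0,0,0,0,0,0,0,0,0,0], finger_gap=0.03)

```text
time: 6.95
ee_pos: [0.5383, 0.0857, 0.0567]
tool_rot: [0.0, 0.692, 0.722, 0.001]
wrist_force: [-3.0, -0.3, 4.7]
width: 0.0349
grasp_force: 61.4
```

Request:
inch_along(deltas=[-0.025,0,0,0,0,0,-0.05,0,0,0,0,0,-0.075,0,0,0,0,0,-0.1,0,0,0,0,0,-0.1167,0,0,0,0,0,-0.13,0,0,0,0,0,-0.1383,0,0,0,0,0,-0.1383,0,0,0,0,0,-0.1383,0,0,0,0,0])

```text
time: 8.07
ee_pos: [0.5416, 0.0041, 0.0566]
tool_rot: [-0.001, 0.692, 0.722, 0.002]
wrist_force: [-4.2, 6.0, 5.6]
width: 0.0351
grasp_force: 61.5
```

```bash
python3 - <<'E'
from h import *
s=robot.state(); c=viewer.calibration("wrist"); im,d=viewer.camera("wrist"); print(s["time"],s["ee_pos"],s["tool_rot"])
cv2.imwrite("pics/w3.png",im[:,:,::-1]); np.savez("/tmp/w3.npz",im=im,d=d,**c)
E
```

```text
8.075 [0.5415681  0.00410302 0.05663795] [-0.00106707  0.69213947  0.72176136  0.00153524]
```

View pics/w3.png

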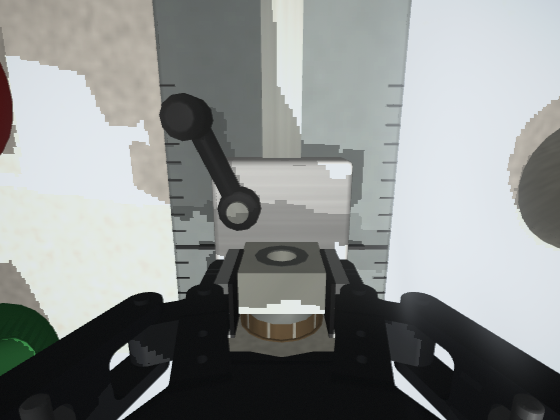

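```bash
python3 - <<'E'
from h import *
z=np.load("/tmp/w3.npz"); im,d=z["im"],z["d"]; c={k:z[k] for k in("fx","fy","cx","cy","R","t")}; W=cloud(d,c); g=cv2.cvtColor(im,cv2.COLOR_RGB2GRAY)
th=.0414; ex=np.array([np.cos(th),np.sin(th)]); ey=np.array([-ex[1],ex[0]]); o=np.array([.5401,.0261])
S=lambda P:np.array([(P[:2]-o)@ex,(P[:2]-o)@ey])
for col in (190,200,360,375):
    s=g[225:270,col].astype(int); print(col,"mark row",225+s.argmin(),s.min(),int(np.median(s)),S(ray(c,(col,225+s.argmin()),.010)))
V=(W[...,:2]-o); sx,sy=V@ex,V@ey; Z=W[...,2]
m=(abs(Z-.034)<.004)&(abs(sx)<.037)&(abs(sy)<.08); print("sblock",m.sum(),np.percentile(sx[m],[.5,99.5]),np.percentile(sy[m],[.5,99.5]))
m=(abs(Z-.074)<.003)&(abs(sx)<.03)&(sy>-.045)&(sy<.03); print("btop",m.sum(),np.percentile(sx[m],[1,99]),np.percentile(sy[m],[1,99]))
m=(abs(Z-.066)<.004)&(sx<-.02)&(sx>-.1)&(sy<.12)&(sy>0)&(g<80); print("knob",m.sum(),sx[m].mean(),sy[m].mean(),np.percentile(sx[m],[1,99]),np.percentile(sy[m],[1,99]))
cv2.imwrite("pics/w3c.png",cv2.resize(im[220:300,150:420,::-1],None,fx=2.9,fy=2.9,interpolation=cv2.INTER_CUBIC))
E
```

```text
190 mark row 245 47 146 [-0.05341673 -0.02610499]
200 mark row 244 31 147 [-0.04743996 -0.02547051]
360 mark row 245 48 152 [ 0.0475091  -0.02603606]
375 mark row 262 71 155 [ 0.05721737 -0.03690816]
sblock 10580 [-0.03352729  0.03525694] [-0.07310727  0.02619065]
btop 4583 [-0.02707729  0.0272765 ] [-0.03663963 -0.01119999]
knob 1636 -0.03635823978545744 0.0456581045176124 [-0.04467995 -0.02898664] [0.03771134 0.05345076]
```

View pics/w3c.png

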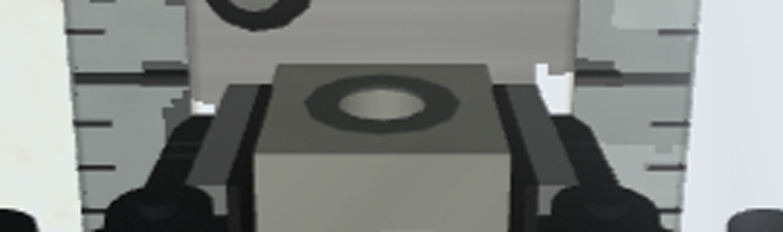

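The crop shows the pointer fins at (165,67) and (598,68), slightly above the long mark at row 78. The plate is about 2 mm short, towards +y.

Request:
inch_along(deltas=[-0.002,0,0,0,0,0,-0.0042,0,0,0,0,0,-0.0042,0,0,0,0,0,-0.0042,0,0,0,0,0])

```text
time: 8.62
ee_pos: [0.5416, 0.0023, 0.0566]
tool_rot: [-0.002, 0.692, 0.722, 0.002]
wrist_force: [-4.1, 7.9, 6.1]
width: 0.0349
grasp_force: 61.5
```

To row units: 0.0678 m / 0.6 = 0.113, -0.06 m / 0.6 = -0.1, -0.39 rad / 3.1416 = -0.1241.

Request:
inch_along(deltas=[0,0,0,0,0,0,0,0,0,0,0,0,0,0,0,0,0,0,0,0,-0.0667,0,0,0,0.0333,-0.0167,-0.1,0,0,-0.0318,0.0833,-0.0417,-0.1,0,0,-0.0796,0.113,-0.0615,-0.1,0,0,-0.1241,0.113,-0.0615,-0.1,0,0,-0.1241], finger_gap=0.06)

```text
time: 9.62
ee_pos: [0.5013, 0.0668, 0.1154]
tool_rot: [-0.0, 0.539, 0.842, -0.0]
wrist_force: [0.8, 0.2, -0.9]
width: 0.0604
grasp_force: 0.0
```

Request:
inch_along(deltas=[0,0,0.05,0,0,0,0,0,0.11,0,0,0,0,0,0.11,0,0,0], finger_gap=0.036)

```text
time: 10.0
ee_pos: [0.5, 0.0652, 0.0472]
tool_rot: [-0.002, 0.541, 0.841, -0.002]
wrist_force: [-0.7, 0.2, -0.1]
width: 0.0362
grasp_force: 0.0
```

Request:
inch_along(deltas=[0,0,0,0,0,0,0,0,0,0,0,0,0,0,0,0,0,0], finger_gap=0.012)

```text
time: 10.38
ee_pos: [0.5029, 0.0659, 0.0504]
tool_rot: [0.001, 0.54, 0.842, 0.0]
wrist_force: [-0.8, -1.7, 1.8]
width: 0.0153
grasp_force: 59.0
```

To row units: -0.0394 m / 0.6 = -0.0657, -0.0373 m / 0.6 = -0.0622, -1.16 rad / 3.1416 = -0.3692.

Request:
inch_along(deltas=[-0.0012,-0.0128,0,0,0,-0.0573,-0.0047,-0.0252,0,0,0,-0.1146,-0.0102,-0.0368,0,0,0,-0.1719,-0.0178,-0.0473,0,0,0,-0.2292,-0.0272,-0.0562,0,0,0,-0.2865,-0.036,-0.0622,0,0,0,-0.3342,-0.043,-0.0657,0,0,0,-0.3692,-0.043,-0.0657,0,0,0,-0.3692,-0.043,-0.0657,0,0,0,-0.3692])

```text
time: 11.5
ee_pos: [0.4788, 0.0265, 0.0503]
tool_rot: [0.002, -0.009, 1.0, 0.0]
wrist_force: [4.1, 0.7, 2.6]
width: 0.0153
grasp_force: 59.1
```

Request:
inch_along(deltas=[0,0,0,0,0,0,0,0,0,0,0,0,0,0,-0.0833,0,0,0,0.0333,0,-0.1833,0,0,0,0.0333,0,-0.2833,0,0,0,0.0333,0,-0.2833,0,0,0,0.0333,0,-0.2833,0,0,0], finger_gap=0.04)

```text
time: 12.38
ee_pos: [0.4563, 0.0258, 0.2187]
tool_rot: [-0.0, -0.01, 1.0, -0.0]
wrist_force: [0.1, -0.6, -0.9]
width: 0.0398
grasp_force: 0.0
```

```bash
python3 - <<'E'
from h import *
s=robot.state(); c=viewer.calibration("wrist"); im,d=viewer.camera("wrist"); print(s["time"],s["ee_pos"],s["tool_rot"],s["joint_pos"])
cv2.imwrite("pics/w4.png",im[:,:,::-1]); np.savez("/tmp/w4.npz",im=im,d=d,**c)
E
```

```text
12.375 [0.45630093 0.02582167 0.21873315] [-4.85148283e-04 -9.98449178e-03  9.99950034e-01 -6.30433582e-05] [ 5.65858842e-02  5.64853397e-02 -4.08154507e-01  1.10713160e+00
 -8.07491774e-05  3.66166058e-02]
```

View pics/w4.png

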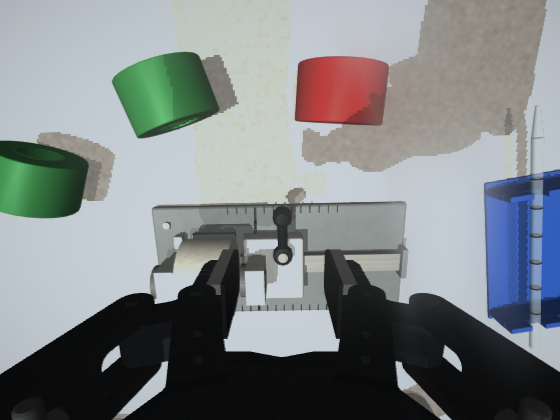

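The lever now points back at the robot: knob (282,215), hub (284,257), long mark at about (255,218). I'll measure the lever angle and plate position.

```bash
python3 - <<'E'
from h import *
z=np.load("/tmp/w4.npz"); im,d=z["im"],z["d"]; c={k:z[k] for k in("fx","fy","cx","cy","R","t")}; W=cloud(d,c); g=cv2.cvtColor(im,cv2.COLOR_RGB2GRAY)
th=.0414; ex=np.array([np.cos(th),np.sin(th)]); ey=np.array([-ex[1],ex[0]]); o=np.array([.5401,.0261])
V=(W[...,:2]-o); sx,sy=V@ex,V@ey; Z=W[...,2]
def ext(n,m,lo=1): print(n,m.sum(),"x",np.percentile(sx[m],[lo,50,100-lo]).round(4),"y",np.percentile(sy[m],[lo,50,100-lo]).round(4))
b=(sx<0)&(sx>-.1)&(sy>-.02)&(sy<.05)
ext("knob",b&(abs(Z-.065)<.004)&(g<90))
ext("hub",b&(abs(Z-.050)<.003)&(g<255)&(sx>-.032)&(sx<-.005))
ext("sblk",(abs(Z-.034)<.003)&(abs(sx)<.037)&(abs(sy)<.06),.3)
ext("btop",(abs(Z-.074)<.003)&(abs(sx)<.02)&(sy>-.05)&(sy<.01))
ext("ftop",(abs(Z-.074)<.003)&(abs(sx)<.02)&(sy<-.09))
base=(abs(Z-.010)<.003)&(abs(sx)<.075)&(abs(sy)<.16); ext("base",base,.2)
for xx in (-.060,-.056,-.052,-.048,-.044,-.040,-.038):
    ys=np.arange(-.06,.01,.0005); px=np.array([proj(c,[*(o+xx*ex+y*ey),.010]) for y in ys],np.float32)
    p=cv2.remap(g.astype(np.float32),px[None,:,0],px[None,:,1],cv2.INTER_LINEAR)[0]; i=p.argmin(); k=p<(np.median(p)+p.min())/2; print(xx,int(np.median(p)),int(p.min()),"dark y",ys[i],ys[k].min(),ys[k].max())
cv2.imwrite("pics/w4c.png",cv2.resize(im[195:315,145:415,::-1],None,fx=2.9,fy=2.9,interpolation=cv2.INTER_CUBIC))
E
```

```text
knob 291 x [-0.0728 -0.0649 -0.0137] y [-0.0191  0.0022  0.0108]
hub 166 x [-0.0308 -0.0198 -0.0115] y [-0.0194  0.0023  0.0104]
sblk 2292 x [-0.0347 -0.0022  0.0346] y [-0.0477 -0.0011  0.0245]
btop 748 x [-0.0176 -0.0006  0.0184] y [-0.0381 -0.025  -0.0152]
ftop 595 x [-0.0176 -0.0029  0.013 ] y [-0.1241 -0.1113 -0.1013]
base 11373 x [-0.0645 -0.0374  0.0642] y [-0.1393  0.0349  0.138 ]
-0.06 134 46 dark y -0.0009999999999999454 -0.02749999999999997 0.009500000000000064
-0.056 134 47 dark y -0.005499999999999949 -0.02749999999999997 0.009500000000000064
-0.052 137 47 dark y 0.009500000000000064 -0.02799999999999997 0.009500000000000064
-0.048 137 47 dark y -0.005499999999999949 -0.02799999999999997 0.009500000000000064
-0.044 78 46 dark y 0.008500000000000063 -0.02799999999999997 0.009500000000000064
-0.04 93 44 dark y 0.004000000000000059 -0.02749999999999997 0.008000000000000063
-0.038 93 44 dark y 0.006000000000000061 -0.02749999999999997 0.008000000000000063
```

View pics/w4c.png

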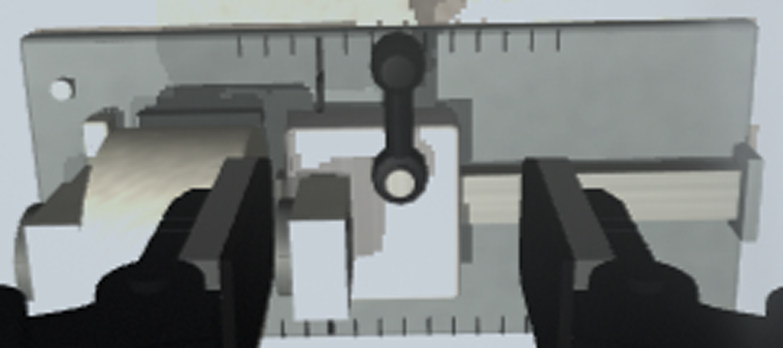

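The pointer merges with the long mark and the lever is at about 0, so the plate is locked at the mark. Next is the spindle: hover over the grip point.

The rows are not in the units I measure in: shifts go in shares of 600 mm and turns go in shares of pi rad. I convert before sending: 0.3405 m / 0.6 = 0.5675, -0.1015 m / 0.6 = -0.1692, -0.189 rad / 3.1416 = -0.0602.

Request:
inch_along(deltas=[-0.1692,0.5675,0.0667,0,0,-0.0602,-0.1692,0.5675,0.0667,0,0,-0.0602,-0.1692,0.5675,0.0667,0,0,-0.0602,-0.1692,0.5675,0.1,0,0,-0.0602,-0.1692,0.5675,0.1317,0,0,-0.0602,-0.1692,0.5675,0.1317,0,0,-0.0602,-0.1692,0.5675,0.1317,0,0,-0.0602,-0.1692,0.5675,0.1317,0,0,-0.0602,-0.1692,0.5675,0.1317,0,0,-0.0602], finger_gap=0.045)

```text
time: 13.55
ee_pos: [0.5513, 0.367, 0.1404]
tool_rot: [-0.0, -0.104, 0.995, -0.0]
wrist_force: [-0.3, -0.3, 0.2]
width: 0.0451
grasp_force: 0.0
```

```bash
cat > sp.py <<'E'
from h import *
from scipy.spatial.transform import Rotation as R
s=robot.state(); c=viewer.calibration("wrist"); im,d=viewer.camera("wrist"); W=cloud(d,c); hsv=cv2.cvtColor(im,cv2.COLOR_RGB2HSV); Z=W[...,2]
M=R.from_quat(np.roll(s["tool_rot"],-1)).as_matrix(); print(s["time"],s["ee_pos"],M.round(4).tolist())
a=np.array([np.cos(np.radians(11.97)),np.sin(np.radians(11.97))]); n=np.array([-a[1],a[0]]); Q=W[...,:2]-[.4923,.3558]; t,w=Q@a,Q@n
ok=(d>0)&(hsv[...,1]<90)&(d>.06)
top=ok&(abs(w)<.012)&(Z>.0415)&(Z<.047)&(t<.09)&(t>-.05)
P=W[top]; print("top n",len(P)); 
for lo in np.arange(-.04,.1,.02):
    k=ok&(abs(w)<.012)&(Z>.036)&(Z<.047)&(t>lo)&(t<lo+.02)
    if k.sum()>20: print(round(lo,2),k.sum(),"w",np.percentile(w[k],[2,50,98]).round(4),"ztop",np.percentile(Z[k],98).round(4))
kn=ok&(abs(w)<.02)&(Z>.046)&(Z<.06)&(t>.05); print("knob t",np.percentile(t[kn],[.5,99.5]) if kn.any() else 0)
cv2.imwrite("pics/w5.png",im[:,:,::-1]); np.savez("/tmp/w5.npz",im=im,d=d,**c)
E
python3 sp.py
```

```text
13.55 [0.55134502 0.3670204  0.14035194] [[-0.9785, -0.2065, -0.0005], [-0.2065, 0.9785, -0.0006], [0.0006, -0.0005, -1.0]]
top n 2672
-0.04 528 w [-0.0024  0.0029  0.0084] ztop 0.0447
-0.02 491 w [-0.0025  0.003   0.008 ] ztop 0.045
0.0 461 w [-0.0025  0.0025  0.0082] ztop 0.0451
0.02 417 w [-0.0025  0.0025  0.0077] ztop 0.045
0.04 396 w [-0.0026  0.0026  0.0078] ztop 0.0449
0.06 388 w [-0.0026  0.0026  0.008 ] ztop 0.0448
0.08 382 w [-0.0034  0.002   0.0083] ztop 0.0448
0.1 363 w [-0.0112 -0.0011  0.0113] ztop 0.0469
knob t [0.10710598 0.14179753]
```

View pics/w5.png

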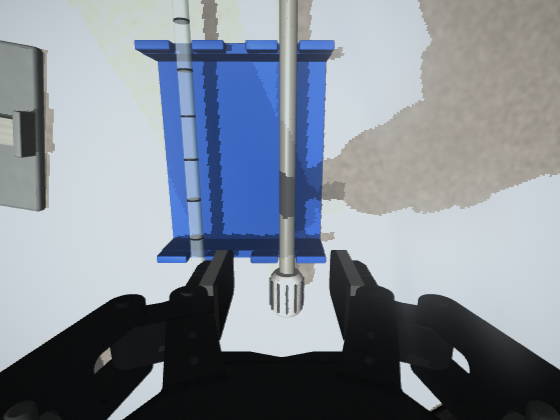

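The spindle runs from (288,0) to its knob at (287,295), about 4 mm off the finger centre line. I'll correct, descend and grip.

To row units: 0.113 m / 0.6 = 0.1883, 0.0039 m / 0.6 = 0.0065.

Request:
inch_along(deltas=[0.0033,0.0065,0.0667,0,0,0,0.0033,0.0065,0.1333,0,0,0,0.0033,0.0065,0.1667,0,0,0,0.0033,0.0065,0.1883,0,0,0,0.0033,0.0065,0.1883,0,0,0,0.0033,0.0065,0.1883,0,0,0])

```text
time: 14.35
ee_pos: [0.5497, 0.372, 0.0287]
tool_rot: [0.001, -0.104, 0.995, 0.0]
wrist_force: [-0.3, 0.3, 0.5]
width: 0.0449
grasp_force: 0.0
```

Request:
inch_along(deltas=[0,0,0,0,0,0,0,0,0,0,0,0,0,0,0,0,0,0,0,0,0,0,0,0,0,0,0,0,0,0], finger_gap=0.004)

```text
time: 14.98
ee_pos: [0.5494, 0.3719, 0.0282]
tool_rot: [0.001, -0.104, 0.995, 0.0]
wrist_force: [-0.1, -2.0, 5.7]
width: 0.0099
grasp_force: 58.6
```

Request:
inch_along(deltas=[0,0,-0.0167,0,0,0,0,0,-0.05,0,0,0,0,0,-0.1,0,0,0,0,0,-0.1833,0,0,0,0,0,-0.2667,0,0,0,0,0,-0.2667,0,0,0])

```text
time: 15.72
ee_pos: [0.5511, 0.3735, 0.1927]
tool_rot: [0.004, -0.104, 0.995, 0.002]
wrist_force: [-0.6, -0.2, -1.4]
width: 0.01
grasp_force: 58.6
```

To row units: -0.556 m / 0.6 = -0.9267, 0.115 m / 0.6 = 0.1917, 1.5 rad / 3.1416 = 0.4775.

Request:
inch_along(deltas=[0.01,-0.05,0,0,0,0.0318,0.025,-0.1333,0,0,0,0.0796,0.1917,-0.9267,0,0,0,0.4775,0.1917,-0.9267,0,0,0,0.4775,0.1917,-0.9267,0,0,0,0.4775,0.1917,-0.9267,0,0,0,0.4775,0.1917,-0.9267,0,0,0,0.4775,0.1917,-0.9267,0,0,0,0.4775,0.1917,-0.9267,0,0,0,0.4775,0.1917,-0.9267,0,0,0,0.4775])

```text
time: 16.98
ee_pos: [0.5506, -0.1981, 0.186]
tool_rot: [-0.001, 0.602, 0.798, -0.0]
wrist_force: [1.1, 0.4, -1.4]
width: 0.01
grasp_force: 58.7
```

Request:
inch_along(deltas=[0,0,0,0,0,0,0,0,0,0,0,0,0,0,0,0,0,0])

```text
time: 17.35
ee_pos: [0.5515, -0.1946, 0.1868]
tool_rot: [-0.001, 0.601, 0.799, -0.0]
wrist_force: [0.1, -0.1, -1.8]
width: 0.0099
grasp_force: 58.6
```

```bash
python3 -c "
from plant import robot
s=robot.state();print(s['joint_pos'],s['tool_rot'])"
```

```text
[-3.39346625e-01  3.11253061e-01 -1.71373864e-01  1.08926056e+00
  3.26094599e-04  9.49718052e-01] [-5.69359971e-04  6.00824638e-01  7.99380654e-01 -8.41745445e-06]
```

To row units: 0.127 m / 0.6 = 0.2117, -0.0969 m / 0.6 = -0.1615, 0.2403 rad / 3.1416 = 0.0765.

Request:
inch_along(deltas=[-0.0833,-0.0225,0,0,0,0.0382,-0.1615,-0.0437,0,0,0,0.0765,-0.1615,-0.0437,0.0667,0,0,0.0765,-0.1615,-0.0437,0.15,0,0,0.0765,-0.1615,-0.0437,0.2117,0,0,0.0765,-0.1615,-0.0437,0.2117,0,0,0.0765,-0.1615,-0.0437,0.2117,0,0,0.0765,-0.1615,-0.0437,0.2117,0,0,0.0765])

```text
time: 18.35
ee_pos: [0.5552, -0.2969, 0.0627]
tool_rot: [0.002, 0.693, 0.721, 0.001]
wrist_force: [-0.5, -1.1, -1.1]
width: 0.0099
grasp_force: 58.7
```

```bash
cat > al.py <<'E'
from h import *
from scipy.spatial.transform import Rotation as R
import sys
s=robot.state(); M=R.from_quat(np.roll(s["tool_rot"],-1)).as_matrix(); print(s["time"],s["ee_pos"].round(4),M.round(4).tolist(),s["wrist_force"].round(1))
th=.0414; ex=np.array([np.cos(th),np.sin(th)]); ey=np.array([-ex[1],ex[0]]); o=np.array([.5401,.0261])
for n in ("scene","side"):
    c=viewer.calibration(n); im,d=viewer.camera(n); W=cloud(d,c); V=W[...,:2]-o; sx,sy,Z=V@ex,V@ey,W[...,2]; ok=d>0
    hs=cv2.cvtColor(im,cv2.COLOR_RGB2HSV)
    cv2.imwrite(f"pics/{n}_{s['time']:.0f}.png",im[:,:,::-1]); np.savez(f"/tmp/{n}.npz",im=im,d=d)
    m=ok&(abs(Z-.010)<.004)&(abs(sx)<.08)&(abs(sy)<.15)&(hs[...,2]<150); print(n,"base x",np.percentile(sx[m],[.5,99.5]).round(4),"y",np.percentile(sy[m],[.5,99.5]).round(4),"z",np.median(Z[m]).round(4))
    m=ok&(abs(Z-.074)<.004)&(abs(sx)<.022)&(abs(sy+.112)<.016); print(" ftop",m.sum(),"x",np.percentile(sx[m],[3,97]).round(4),"z",np.median(Z[m]).round(4)) if m.sum() else 0
    m=ok&(Z>.03)&(Z<.12)&(abs(sx)<.03)&(sy<-.13)&(sy>-.33)
    for lo in np.arange(-.33,-.13,.02):
        k=m&(sy>lo)&(sy<=lo+.02)
        if k.sum()>8: print("  sy",round(lo,2),k.sum(),"x",np.percentile(sx[k],[5,50,95]).round(4),"z",np.percentile(Z[k],[5,50,95]).round(4))
    k=m&(sy>-.23); print(" tip sy",np.percentile(sy[k],99.5) if k.any() else 0)
E
python3 al.py
```

```text
18.35 [ 0.5552 -0.2969  0.0627] [[-0.0403, 0.9992, 0.0034], [0.9992, 0.0403, -0.0018], [-0.0019, 0.0033, -1.0]] [-0.5 -1.1 -1.1]
scene base x [-0.0635  0.0657] y [-0.1376  0.1397] z 0.0089
 ftop 45 x [-0.0165  0.0184] z 0.0729
  sy -0.33 225 x [-0.023   0.0082  0.0205] z [0.0618 0.0898 0.1165]
  sy -0.31 47 x [-0.0241  0.0031  0.0194] z [0.0698 0.0771 0.1183]
  sy -0.29 26 x [0.0001 0.0042 0.0072] z [0.0682 0.0746 0.0779]
  sy -0.27 28 x [-0.0008  0.0041  0.009 ] z [0.0694 0.0752 0.0771]
  sy -0.25 27 x [-0.0008  0.0045  0.0079] z [0.0685 0.0741 0.0769]
  sy -0.23 26 x [-0.0008  0.0042  0.0077] z [0.0684 0.0745 0.0766]
  sy -0.21 29 x [-0.0001  0.0048  0.0076] z [0.0701 0.0743 0.0781]
  sy -0.19 27 x [-0.0004  0.0041  0.0077] z [0.0694 0.0735 0.0765]
  sy -0.17 24 x [0.0004 0.0041 0.0069] z [0.0673 0.0732 0.0765]
 tip sy -0.1549814045281494
side base x [-0.0636 -0.0095] y [-0.1418  0.1358] z 0.0107
 ftop 3 x [-0.0192 -0.0191] z 0.0735
  sy -0.33 162 x [-0.0258  0.0015  0.0264] z [0.0705 0.0923 0.1125]
  sy -0.31 23 x [-0.0003  0.0031  0.009 ] z [0.0752 0.079  0.104 ]
  sy -0.29 11 x [0.0021 0.0045 0.0071] z [0.0759 0.0773 0.0799]
 tip sy 0
```

To row units: 0.027 m / 0.6 = 0.045, 0.0163 m / 0.6 = 0.0272.

Request:
inch_along(deltas=[0,-0.002,0.0167,0,0,0,0,-0.002,0.0272,0,0,0,0,-0.002,0.0272,0,0,0,0.0167,-0.002,0.0272,0,0,0,0.0333,-0.002,0.0272,0,0,0,0.045,-0.002,0.0272,0,0,0,0.045,-0.002,0.0272,0,0,0])

```text
time: 19.32
ee_pos: [0.5512, -0.2686, 0.0442]
tool_rot: [0.0, 0.693, 0.721, -0.0]
wrist_force: [0.4, -0.3, -1.7]
width: 0.01
grasp_force: 58.7
```

```bash
python3 al.py | grep -v 'side' | head -16
```

```text
19.325 [ 0.5512 -0.2686  0.0442] [[-0.0408, 0.9992, 0.0], [0.9992, 0.0408, -0.0], [-0.0, 0.0, -1.0]] [ 0.4 -0.3 -1.7]
scene base x [-0.0635  0.0658] y [-0.1374  0.1394] z 0.0089
 ftop 50 x [-0.0171  0.0181] z 0.0722
  sy -0.31 86 x [-0.0109  0.0144  0.0185] z [0.0428 0.0842 0.1055]
  sy -0.29 270 x [-0.0199  0.0035  0.019 ] z [0.0458 0.0842 0.1172]
  sy -0.27 24 x [-0.0044  0.0013  0.0043] z [0.0515 0.0565 0.059 ]
  sy -0.25 29 x [-0.0029  0.0018  0.004 ] z [0.0489 0.0552 0.0589]
  sy -0.23 27 x [-0.0043  0.001   0.0042] z [0.0506 0.0555 0.0584]
  sy -0.21 28 x [-0.0032  0.0019  0.0052] z [0.0489 0.0565 0.0594]
  sy -0.19 25 x [-0.0036  0.0019  0.0046] z [0.0507 0.0564 0.0601]
  sy -0.17 32 x [-0.0042  0.0014  0.0047] z [0.0491 0.0554 0.0596]
  sy -0.15 23 x [-0.0036  0.0018  0.0046] z [0.05   0.0559 0.0586]
 tip sy -0.13464776607826623
  sy -0.33 87 x [-0.0178 -0.0012  0.0167] z [0.0564 0.1036 0.118 ]
  sy -0.31 382 x [-0.0232  0.0004  0.0255] z [0.0459 0.0807 0.1162]
  sy -0.29 41 x [-0.0265  0.0018  0.0264] z [0.0579 0.085  0.0952]
```

To row units: 0.012 m / 0.6 = 0.02, -0.0015 m / 0.6 = -0.0025.

Request:
inch_along(deltas=[0,0.0022,-0.0025,0,0,0,0,0.0022,-0.0025,0,0,0,0,0.0022,-0.0025,0,0,0,0.01,0.0022,-0.0025,0,0,0,0.02,0.0022,-0.0025,0,0,0,0.02,0.0022,-0.0025,0,0,0])

```text
time: 20.18
ee_pos: [0.5518, -0.2567, 0.0455]
tool_rot: [-0.0, 0.693, 0.721, -0.0]
wrist_force: [-0.6, -0.1, -1.5]
width: 0.0101
grasp_force: 58.7
```

Request:
inch_along(deltas=[0.0083,0,0,0,0,0,0.0167,0,0,0,0,0,0.0167,0,0,0,0,0])

```text
time: 20.55
ee_pos: [0.5515, -0.2469, 0.0455]
tool_rot: [-0.0, 0.693, 0.721, 0.0]
wrist_force: [0.9, 0.9, -1.5]
width: 0.0102
grasp_force: 58.7
```

To row units: 0.06 m / 0.6 = 0.1, 0.05 m / 0.6 = 0.0833.

Request:
inch_along(deltas=[0.0167,0,0,0,0,0,0.0333,0,0,0,0,0,0.05,0,0,0,0,0,0.0667,0,0,0,0,0,0.0833,0,0,0,0,0,0.1,0,0,0,0,0,0.1,0,0,0,0,0])

```text
time: 21.42
ee_pos: [0.5491, -0.1866, 0.0455]
tool_rot: [-0.0, 0.693, 0.721, 0.0]
wrist_force: [-1.3, 0.4, -1.6]
width: 0.0101
grasp_force: 58.7
```

```bash
python3 al.py | head -30
```

```text
21.425 [ 0.5491 -0.1866  0.0455] [[-0.0407, 0.9992, -0.0002], [0.9992, 0.0407, 0.0003], [0.0003, -0.0002, -1.0]] [-1.3  0.4 -1.6]
scene base x [-0.0632  0.0657] y [-0.1369  0.1393] z 0.0089
 ftop 48 x [-0.0166  0.0185] z 0.0729
  sy -0.29 34 x [0.0067 0.0108 0.0131] z [0.0474 0.0569 0.0639]
  sy -0.27 20 x [0.0007 0.0093 0.0124] z [0.0424 0.0517 0.0601]
  sy -0.23 66 x [-0.0098  0.0163  0.0189] z [0.0475 0.0879 0.107 ]
  sy -0.21 285 x [-0.0189  0.0058  0.0205] z [0.0477 0.0853 0.1168]
  sy -0.19 29 x [-0.0018  0.003   0.0065] z [0.0511 0.0574 0.061 ]
  sy -0.17 31 x [-0.0014  0.0036  0.0053] z [0.0502 0.0574 0.0608]
  sy -0.15 28 x [-0.005   0.0029  0.0066] z [0.0513 0.0574 0.061 ]
 tip sy -0.1344315802100329
side base x [-0.0637  0.0634] y [-0.1436  0.1374] z 0.0106
  sy -0.31 85 x [-0.0106  0.0001  0.0116] z [0.0484 0.0599 0.0688]
  sy -0.29 67 x [-0.0119 -0.      0.0122] z [0.057  0.0669 0.0702]
  sy -0.27 23 x [-0.0127 -0.0017  0.0127] z [0.0565 0.064  0.0688]
  sy -0.25 49 x [-0.0165  0.0006  0.0152] z [0.0587 0.0634 0.119 ]
  sy -0.23 364 x [-0.0244 -0.0031  0.0245] z [0.0495 0.0845 0.117 ]
  sy -0.21 44 x [-0.0261  0.0031  0.0285] z [0.058  0.0778 0.0942]
  sy -0.19 13 x [-0.      0.0033  0.0062] z [0.0585 0.0607 0.0633]
  sy -0.17 9 x [0.002  0.0039 0.006 ] z [0.0585 0.0604 0.0627]
 tip sy -0.1540661548424877
```

To row units: 0.02 m / 0.6 = 0.0333, 0.015 m / 0.6 = 0.025.

Request:
inch_along(deltas=[0.0083,0,0,0,0,0,0.0167,0,0,0,0,0,0.025,0,0,0,0,0,0.0333,0,0,0,0,0,0.0333,0,0,0,0,0])

```text
time: 22.15
ee_pos: [0.5483, -0.1669, 0.0455]
tool_rot: [-0.0, 0.693, 0.721, 0.0]
wrist_force: [-0.7, 0.3, -0.8]
width: 0.0101
grasp_force: 58.8
```

To row units: 0.036 m / 0.6 = 0.06, 0.032 m / 0.6 = 0.0533.

Request:
inch_along(deltas=[0.0133,0,0,0,0,0,0.0267,0,0,0,0,0,0.04,0,0,0,0,0,0.0533,0,0,0,0,0,0.06,0,0,0,0,0,0.06,0,0,0,0,0,0.06,0,0,0,0,0])

```text
time: 23.02
ee_pos: [0.547, -0.1316, 0.0455]
tool_rot: [0.0, 0.693, 0.721, -0.0]
wrist_force: [-0.1, -0.8, -1.5]
width: 0.0101
grasp_force: 58.7
```

```bash
python3 - <<'E'
from h import *
th=.0414; ex=np.array([np.cos(th),np.sin(th)]); ey=np.array([-ex[1],ex[0]]); o=np.array([.5401,.0261])
for n in ("scene","side"):
    c=viewer.calibration(n); im,d=viewer.camera(n); W=cloud(d,c); V=W[...,:2]-o; sx,sy,Z=V@ex,V@ey,W[...,2]
    m=(d>0)&(Z>.046)&(Z<.066)&(abs(sx)<.012)&(sy>-.03)&(sy<.06); print(n,m.sum(),"sy",np.percentile(sy[m],[2,50,98]) if m.any() else 0)
    p=proj(c,[*(o-.03*ey),.05]).astype(int); r=im[p[1]-50:p[1]+50,p[0]-66:p[0]+66]; 
    cv2.imwrite(f"pics/{n}_f.png",cv2.resize(r[...,::-1],None,fx=3,fy=3,interpolation=cv2.INTER_CUBIC))
a=cv2.imread("pics/scene_f.png");b=cv2.imread("pics/side_f.png"); cv2.imwrite("pics/f.png",np.hstack([a,b]))
E
```

```text
scene 70 sy [-0.0157535  -0.00824239  0.00901184]
side 0 sy 0
```

View pics/f.png

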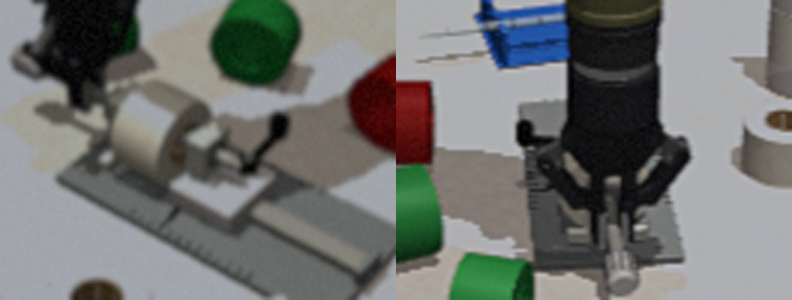

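The crop shows the spindle tip out beyond the sliding bushing (at about (240,165)), with the roll upright. The lever is still locked and the fingers are outside the fixed plate. Handing in.

Request:
inch_along(deltas=[0,0,0,0,0,0,0,0,0,0,0,0], lines="1,2")

```text
time: 23.38
ee_pos: [0.5469, -0.1317, 0.0455]
```

```bash
python3 -c "
from plant import robot
print(robot.job_done())"
```

```text
the job is handed in; nothing more can be done
None
```

I handed the job in at about 23 s of the 69 s allowed, and the hand-in returned no verdict. By camera, the plate is locked at the mark and the roll is upright. The gripped spindle runs through both bushings with about 20 mm of tip showing.

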